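Let the tube-decorating stand back one notch

ROBOT

A 7-joint arm with a two-finger parallel gripper is mounted at the origin on the work surface. World frame = base frame: x ahead of the robot, y to its left, z up, the work surface at z = 0. Lengths are in m, angles in rad, forces in N, time in s.
With the tool pointing down it reaches from about 0.425 to 0.875 m from the base axis. Payload 8.4 kg.
Tool frame: the origin (TCP) lies midway between the tips of the shut fingers; the grasp point (between the pads) lies arm.grip_depth behind it (arm.grip_depth is the distance from the TCP to the grasp point, in m); z points along the fingers, x is the direction in which the jaws open and shut, and the axes are right-handed (so a half turn about z gives the same grasp; the last joint's range is limited). The gripper opens to 85 mm and grips with 20 to 120 N. Pads are 22 mm wide; open, the fingers measure 114 mm over their backs; the gripper's body (76 mm by 85 mm) begins 54 mm behind the grasp point. The pads swing forward as they close: fully open they stand 13 mm farther back than shut.
Start: joints at [1.16, 0.333, 0.04, 1.465, -0.013, 1.343, -0.059], TCP at [0.199, -0.619, 0.231] pointing down, gripper open.
Joint ranges: [-2.58, 2.58], [-0.38, 2.09], [-1.3, 1.39], [0.25, 2.4], [-1.5, 4.64], [0.08, 2.09], [-2.65, 2.65]. Speed limits (rad/s): [2.22, 2.22, 2.79, 2.79, 3.14, 3.14, 3.14].

INTERFACE

Orientations are given as a rotation vector (axis times angle).
In Python, from workcell import arm gives the robot as it stands. The module is installed in compiled form; this text tells all that it offers.
- The arm moves only by the tool arm_command, never from a script. Its argument "rows" is text: rows parted by semicolons, each of 4 numbers parted by spaces: the shift along the tool's x, y, z in m, then the turn about the tool's z in degrees. A call has 1 to 8 rows; each row shifts and turns the pose as measured when the row begins, along the tool's axes as they then stand; what a row does not reach is not made up. A row lasts 1/8 s, in which the tool goes at most 62.5 mm and 10.7 degrees, less where a joint would pass 70% of its speed; a pose out of reach is approached as far as the arm can. A call with a gripper value outside its range is refused whole. "claw" is the closure, from -1 (fully open) to 1 (shut), so that 0 is half open, set as the call begins (left out, the last holds). The fingers move at their own pace and stop on an object; "newtons" is the grip in N (left out, the last holds). Time passes only in rows, so rows that do not move let the fingers close. It gives the time, the measured TCP pose, the force and the opening at its end, in the units of the state.
- arm.state(): the state, without advancing time (a new reading comes with each control period).
- arm.get_image(name): name is "scene" or "top" or "wrist"; returns a dict with "image" (480x640x3 uint8, red, green, blue), "z_map" (480x640 float32, m along the optical axis (not along the pixel's ray), 0 where there is no reading), "intrinsics" (3x3 intrinsics, pixels), "camera_from_world" (4x4, takes a point from world to camera coordinates); the wrist camera has in their place "hand_eye" (4x4, takes a point from camera to tool coordinates, whose origin is the TCP and whose axes are the tool frame's). Camera axes: x right, y up, looking along -z (the intrinsics and any distortion apply to the point x, -y, -z); pixel columns grow to the right and rows downward; lengths in m; the calibration is good to about 2 mm. A picture is of the moment at which its call begins: read the wrist's pose just before it.
- arm.finish_job(): hands the job in, once; it reports no verdict.
The state is a dict: "time_s": time; "joint_positions": joint angles; "qd": joint speeds; "joint_torque": joint torques, N m; "tool_pos": TCP position; "tool_rot": TCP orientation; "wrist_force": force on the tool from outside, world axes, zero at the start; "torque": the same for the moment, N m; "finger_gap": finger opening in m.
Only numpy, scipy, OpenCV 4.12 (cv2) and the standard library are available. Lean on these libraries where they do the work, as an engineer would, in place of code of your own. Each camera call takes 0.05 s, during which the arm holds its last target. There are 200 camera calls.

TASK

The tube on the ratchet stand has been turned one notch too far. With a fingertip, flip the pawl up out of the toothed wheel by its upright thumb lever until it stays open by itself, push a spoke so that the wheel turns backward by one notch only (the top of the wheel moves towards the side where the pawl's post stands), then tip the pawl down again so that it lies in the next notch. Only push: do not shift or lift the stand, and leave the other things on the table where they are.

Things in the scene. Friction and masses are not known exactly. Their poses are not given: they have to be found in the camera images.
- stand: Loose plywood stand, 3.5 kg, base 320 x 200 x 20 mm. Origin: on the table, straight below the axle, midway between toothed wheel and spokes. x runs along the axle from the tube towards the toothed wheel, z up; the base spans x -255 to 65, y -100 to 100 mm. On it a bearing post at x -70 (top at z 145) and a 55 mm cardboard tube on the axle, x -225 to -85.
- ratchet (a point): Centre of the steel ratchet wheel, on the axle, 122 mm above the table, at x 32, y 0 of the stand. 16 mm wide, 12 teeth, 104 mm across the points, notches 10 mm deep. The tube, the ratchet wheel and the spokes turn as one.
- wheel (a joint): Turn of the wheel, rad; grows as it turns backward (its top moves to the stand's -y, towards the pawl's post). One notch is 0.524. 0: a tooth touches the lowered pawl's nose; starts at -0.2 to 0; after one notch back the next tooth touches it at 0.524 (0.02 to 0.524 is that notch, deepest at 0.524). The lowered pawl blocks backward turning. Friction holds the wheel where left (0.2 N m).
- pawl (a joint): Turn of the steel pawl about its pivot, rad. 0: down, nose at the bottom of a notch (up to 0.15 when higher on a tooth's slope); grows as the nose rises; 1.66: fully open, arm upright, thumb lever level towards -y. No spring, gravity only: beyond about 1.0 it falls open and stays, below that it falls shut; less than 1 N at the lever moves it.
- pawl_pivot (a point): The pawl's pivot, parallel to the axle, at x 32, y -72, z 173 mm of the stand. Its wooden post (x 4 to 18, y -85 to -59, top at z 183) stands beside it on the spoke side; a small rest for the open lever sticks out of the post to y -108, below z 165.
- pawl_knob (a point): Centre of the 18 mm ball on the end of the pawl's thumb lever, 60 mm from the pivot. The lever (8 mm thick, 14 mm wide) stands straight up from the pivot when the pawl is down; pushing it towards the stand's -y opens the pawl.
- pawl_nose (a point): The pawl's nose, a 6 mm cross pin at the end of its arm, 72 mm from the pivot. The arm is 14 mm wide, 10 mm thick, at a right angle to the lever; when down it lies level towards +y, 1 to 11 mm above the pivot's height. When open it stands up, leaning 5 deg to -y, its end 75 mm above the pivot; pushing its -y side towards +y tips it shut.
- spoke_end (a point): End of the first spoke on the +y side of upright at the start: 0.35 rad from vertical towards the stand's +y when joint wheel is 0, 0.55 at -0.2. Six round wooden spokes, 12 mm thick, 60 deg apart, stand out radially from the axle at x -32 mm of the stand; their ends are 92 mm from the axle.
- glue_bottle: White glue bottle, 26 mm thick, 85 mm tall, standing on the stand's base beside the toothed wheel (bystander). Origin: centre of its underside.
- paint_jar: Glass paint jar, 58 mm wide, 70 mm tall (bystander). Origin: centre of its underside.
- cone: Red cone, 72 mm wide, 150 mm tall (bystander). Origin: centre of its underside.
- tube: Cardboard tube, 55 mm wide, 140 mm tall, standing on the table (bystander). Origin: centre of its underside.
- bead_plate: White plate with beads glued down, 100 mm wide (bystander). Origin: centre of its underside.
- scissors: Scissors lying flat, about 165 mm long (bystander). Origin: near the rivet, underside.

How it is judged:
By the outcome, as a careful person would: the job done as asked, in the order asked, and still so for the second after the job is handed in, with the robot touching nothing.
It also fails if it takes over 48 s, if anything falls off the work surface, if the arm or the gripper's body presses on something with over 40 N, if the wrist force passes 120 N, or if a joint passes its speed limit or range.

## Working session

There is one attempt and no reset: what is moved stays moved. The work goes in short steps, Python scripts to look and compute and a tool call to move; the robot and the scene stay as the last step left them, time stands still between calls to the robot, and variables do not carry over. Pictures are saved under pics/ and viewed, on a budget of 10 in all, crops included, one or two more only if the job needs it, and the job is handed in when it is done.

Besides the shell and the picture viewer there is one more tool, called as a command line: name --argument value ..., lists and objects as JSON in quotes. arm_command: Moves the arm, as the interface text tells. Its arguments: {"type":"object","properties":{"rows":{"type":"string"},"claw":{"type":"number"},"newtons":{"type":"number"}},"required":["rows"]}

```bash
mkdir -p pics; cat > h.py <<'E'
import numpy as np,cv2
from scipy.spatial.transform import Rotation as R
from workcell import arm
def save(d,n): cv2.imwrite('pics/'+n,d['image'][:,:,::-1])
def cloud(d,cfw=None):
    K=d['intrinsics'];z=d['z_map'];v,u=np.mgrid[:480,:640]
    p=np.stack([(u-K[0,2])/K[0,0]*z,-(v-K[1,2])/K[1,1]*z,-z],-1)
    T=np.linalg.inv(d['camera_from_world'] if cfw is None else cfw)
    return p@T[:3,:3].T+T[:3,3]
E
python3 - <<'E'
from h import *
print(arm.state())
for n in('scene','top'):
    d=arm.get_image(n);save(d,n+'0.png');print(n,d['intrinsics'],d['camera_from_world'],d.keys())
    np.savez(n+'0.npz',**{k:v for k,v in d.items() if isinstance(v,np.ndarray)})
E
```

```text
{'time_s': 0.0, 'joint_positions': array([ 1.15976976,  0.33395312,  0.0398656 ,  1.4663126 , -0.01339298,
        1.34330392, -0.0584695 ]), 'qd': array([-6.60057579e-04, -5.61040413e-04,  8.07682659e-04,  4.24810731e-05,
        2.51299783e-04, -3.93980685e-04,  3.05709315e-04]), 'joint_torque': array([ 9.54006282e-04, -6.58565927e+01,  1.36583358e+00, -4.05552649e+01,
        1.67639006e-02,  1.28364630e-02, -4.01575494e-05]), 'tool_pos': array([ 0.19924522, -0.61820678,  0.23037365]), 'tool_rot': array([-2.53873311e+00,  1.84898262e+00,  2.27876033e-03]), 'wrist_force': array([-0.39155199, -0.54190306, -0.34261798]), 'torque': array([1.96889686e-02, 4.00833803e-02, 3.10008099e-06]), 'finger_gap': 0.08559038949543103}
scene [[511.40538679   0.         322.55328526]
 [  0.         511.40538679 237.78882869]
 [  0.           0.           1.        ]] [[-2.94987436e-01  9.55501095e-01  2.63331891e-04  1.18286339e-01]
 [-6.63066753e-01 -2.04903954e-01  7.19970035e-01  2.23791365e-01]
 [ 6.87986115e-01  2.12207508e-01  6.94005101e-01 -1.31006907e+00]
 [ 0.00000000e+00  0.00000000e+00  0.00000000e+00  1.00000000e+00]] dict_keys(['image', 'z_map', 'intrinsics', 'camera_from_world'])
top [[463.6204935    0.         324.36711232]
 [  0.         463.6204935  237.05616411]
 [  0.           0.           1.        ]] [[-0.02946913 -0.99945767 -0.01469502  0.03749891]
 [ 0.98338024 -0.03162373  0.17878269 -0.56619104]
 [-0.17915044 -0.00918222  0.98377884 -0.97750944]
 [ 0.          0.          0.          1.        ]] dict_keys(['image', 'z_map', 'intrinsics', 'camera_from_world'])
```

View pics/scene0.png

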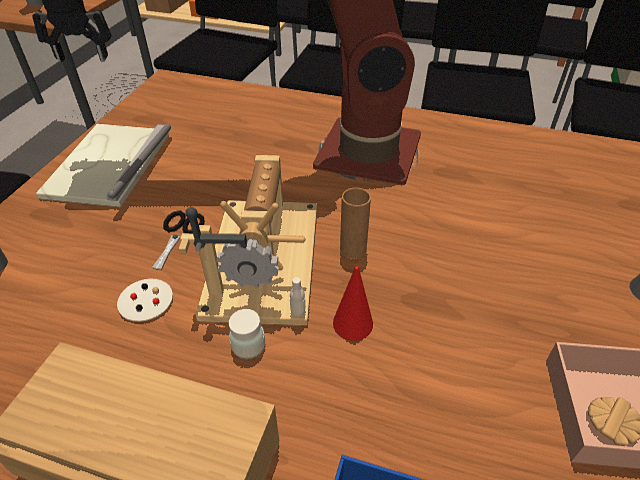

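View pics/top0.png

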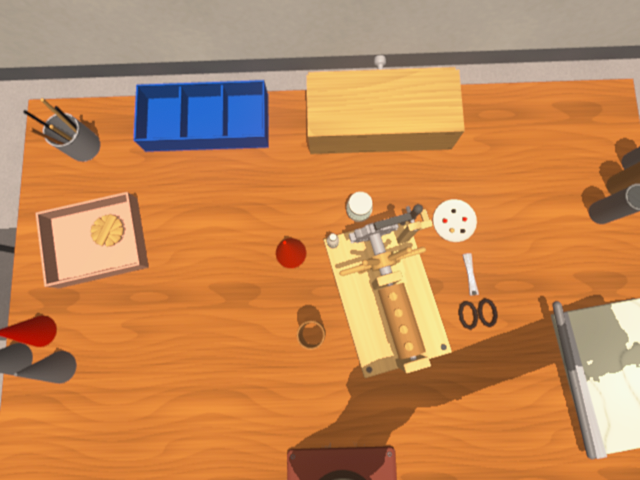

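The scene camera shows the ratchet stand at about (255,250), with the pawl post on the left. The knob is at (190,216) and the nose end near (245,238). The top view shows the base with corners near (325,240), (370,375) and (452,350), and stand +x points away from the robot.

```bash
cat >> h.py <<'E'
def load(n): return dict(np.load(n))
E
python3 - <<'E'
from h import *
P=[]
C=[]
for n in('scene','top'):
    d=load(n+'0.npz');c=cloud(d);m=d['z_map']>0
    w=c[m];col=d['image'][m].astype(int)
    s=(w[:,0]>.25)&(w[:,0]<.8)&(w[:,1]>-.4)&(w[:,1]<.15)
    w=w[s];col=col[s]
    b=(abs(w[:,2]-.02)<.006)&(col[:,2]>90)&(col[:,0]>150)
    r=cv2.minAreaRect((w[b,:2]*1000).astype(np.float32));print(n,b.sum(),np.median(w[b,2]),r);print(cv2.boxPoints(r))
    P.append(w);C.append(col)
    # high points
    h=w[:,2]>.195
    print('high',h.sum(),w[h].min(0),w[h].max(0),w[h].mean(0))
E
```

```text
scene 4231 0.021337428084091448 ((483.10400390625, -169.03216552734375), (379.44708251953125, 330.3183898925781), 13.97114372253418)
[[ 259.11804   -54.564365]
 [ 338.86792  -375.1111  ]
 [ 707.08997  -283.49997 ]
 [ 627.3401     37.046783]]
high 333 [ 0.48415782 -0.16280177  0.19506094] [ 0.59049807 -0.04989201  0.24377207] [ 0.5608472  -0.13616727  0.21718057]
top 6808 0.02075180885784511 ((452.8824462890625, -143.57244873046875), (330.7601013183594, 340.265625), 89.82077026367188)
[[ 282.23312  -308.4195  ]
 [ 622.4971   -309.4839  ]
 [ 623.53174    21.274597]
 [ 283.26782    22.33899 ]]
high 187 [ 0.48435494 -0.16139675  0.19516009] [ 0.58962766 -0.05015849  0.24419719] [ 0.54654481 -0.13024235  0.2178592 ]
```

```bash
python3 - <<'E'
from h import *
for n in('top','scene'):
    d=load(n+'0.npz');c=cloud(d);I=d['image'].astype(int)
    s=(d['z_map']>0)&(c[...,0]>.25)&(c[...,0]<.8)&(c[...,1]>-.4)&(c[...,1]<.15)
    m=(s&(abs(c[...,2]-.02)<.007)).astype(np.uint8)
    k,lab,st,_=cv2.connectedComponentsWithStats(m)
    m=cv2.morphologyEx((lab==1+st[1:,4].argmax()).astype(np.uint8),cv2.MORPH_OPEN,np.ones((3,3)))>0
    r=cv2.minAreaRect((c[m][:,:2]*1000).astype(np.float32));b=cv2.boxPoints(r)
    print(n,m.sum(),r,b.round(0).tolist())
    # dark high points
    dark=s&(I.max(-1)<110)&(c[...,2]>.15)
    w=c[dark];o=np.argsort(-w[:,2])[:15]
    print(dark.sum(),w[o].mean(0),w[o].round(3)[:4])
    k=s&(c[...,2]>.226); print('knob',k.sum(),c[k].mean(0),c[k].max(0))
E
```

```text
top 5001 ((426.1932678222656, -65.01019287109375), (319.69891357421875, 100.97298431396484), 14.330531120300293) [[259.0, -56.0], [284.0, -153.0], [594.0, -74.0], [569.0, 23.0]]
113 [ 0.5816127  -0.15324759  0.24203749] [[ 0.576 -0.149  0.244]
 [ 0.586 -0.153  0.244]
 [ 0.584 -0.153  0.243]
 [ 0.582 -0.159  0.242]]
knob 76 [ 0.57942233 -0.15302551  0.23970156] [ 0.58962766 -0.1453499   0.24419719]
scene 6073 ((439.3156433105469, -113.58349609375), (324.67120361328125, 199.96261596679688), 14.589909553527832) [[257.0, -58.0], [307.0, -251.0], [622.0, -169.0], [571.0, 24.0]]
1112 [ 0.58268467 -0.1540689   0.2428422 ] [[ 0.585 -0.156  0.244]
 [ 0.579 -0.154  0.244]
 [ 0.584 -0.155  0.243]
 [ 0.585 -0.152  0.243]]
knob 120 [ 0.58463313 -0.15241408  0.23741521] [ 0.59049807 -0.14547037  0.24377207]
```

```bash
cat >> h.py <<'E'
A=np.radians(14.45);O=np.array([.531,-.090,0])
S=np.array([[np.cos(A),np.sin(A),0],[-np.sin(A),np.cos(A),0],[0,0,1]])
def st(p): return (np.asarray(p)-O)@S.T
def wheel(n,d):
    c=st(cloud(d));m=(d['z_map']>0)
    I=d['image'].astype(int)
    y,z=c[...,1],c[...,2]-.122;r=np.hypot(y,z)
    s=m&(abs(c[...,0]+.032)<.012)&(r>.03)&(r<.1)&(c[...,2]>.07)&(I[...,0]-I[...,2]>30)
    a=np.arctan2(y[s],z[s]);a=a
    for k in range(-3,4):   # camera-facing bias is common; report per spoke
        pass
    h=np.exp(6j*a).mean();ph=np.angle(h)/6
    print(n,'n',s.sum(),'phase mod60 of angle from vertical to +y',ph,'coh',abs(h),'wheel cand',[.35-ph-k*np.pi/3 for k in(-1,0,1)])
    print(np.histogram(a,np.arange(-2.6,2.7,.2))[0])
def pawl(n,d):
    c=st(cloud(d));I=d['image'].astype(int)
    s=(d['z_map']>0)&(c[...,0]>.02)&(c[...,0]<.045)&(c[...,1]>-.15)&(c[...,1]<.02)&(c[...,2]>.16)&(c[...,2]<.27)&(I.max(-1)<130)
    print(n,'pawl n',s.sum(),'min',c[s].min(0).round(3),'max',c[s].max(0).round(3),'topmost',c[s][c[s][:,2].argmax()].round(3))
def tool():
    s=arm.state();Rm=R.from_rotvec(s['tool_rot']).as_matrix()
    x=S@Rm[:,0]
    print('t',s['time_s'],'TCP stand',st(s['tool_pos']).round(4),'toolx in stand',x.round(3),'z',(S@Rm[:,2]).round(3),'F',s['wrist_force'].round(2),'gap',s['finger_gap'])
    return s
E
python3 - <<'E'
from h import *
for n in('top','scene'):
    d=load(n+'0.npz');wheel(n,d);pawl(n,d)
tool();print(arm.grip_depth)
E
```

```text
top n 563 phase mod60 of angle from vertical to +y -0.518313947976722 coh 0.8126956055159482 wheel cand [np.float64(1.9155114991733195), np.float64(0.868313947976722), np.float64(-0.17888360321987562)]
[  2   0   0   0   0 113   8   0   0   0 109  41   2   4  12  93   0   0
   0  11 153   0   0   0   0  15]
top pawl n 377 min [ 0.024 -0.081  0.174] max [0.042 0.003 0.244] topmost [ 0.029 -0.068  0.244]
scene n 714 phase mod60 of angle from vertical to +y 0.5128590050753178 coh 0.8696431218935542 wheel cand [np.float64(0.8843385461212798), np.float64(-0.1628590050753178), np.float64(-1.2100565562719154)]
[  0   0   0   0   0   2   7   0   0   1 205  37   0   0  13 194  11   0
   0  17 210  13   0   0   0   4]
scene pawl n 967 min [ 0.02  -0.102  0.16 ] max [0.045 0.019 0.244] topmost [ 0.036 -0.077  0.244]
t 0.1 TCP stand [-0.4531 -0.4288  0.2305] toolx in stand [ 0.06  -0.998 -0.001] z [-0.     0.001 -1.   ] F [-0.05  0.61 -0.27] gap 0.08563727311771559
0.0187
```

arm_command --rows "0 0 -0.05 3.4; 0 0 -0.05 0; 0 0 0 0" --claw 1 --newtons 20

```text
time_s: 0.48
tool_pos: [0.199, -0.6175, 0.331]
tool_rot: [-2.479, 1.925, 0.008]
wrist_force: [0.8, -0.3, -0.7]
finger_gap: 0.0319
```

arm_command --rows "-0.036 -0.046 0 0;-0.036 -0.046 0 0;-0.036 -0.046 0 0;-0.036 -0.046 0 0;-0.036 -0.046 0 0;-0.036 -0.046 0 0;-0.036 -0.046 0 0;0 0 0 0"

```text
time_s: 1.48
tool_pos: [0.4536, -0.2816, 0.3228]
tool_rot: [-2.478, 1.925, 0.026]
wrist_force: [-0.6, -0.9, 0.5]
finger_gap: 0.0
```

```bash
python3 -c "
from h import *
tool()"
```

```text
t 1.475 TCP stand [-0.1228 -0.1662  0.3228] toolx in stand [-0.002 -1.    -0.015] z [-0.007  0.015 -1.   ] F [-0.61 -0.89  0.5 ] gap 2.521478580527692e-05
```

arm_command --rows "-0.034 -0.039 0 0;-0.034 -0.039 0 0;-0.034 -0.039 0 0;-0.034 -0.039 0 0;0 0 0 0;0 0 0 0"

```text
time_s: 2.22
tool_pos: [0.5712, -0.1112, 0.317]
tool_rot: [2.475, -1.933, -0.037]
wrist_force: [0.4, -1.0, -0.2]
finger_gap: 0.0001
```

```bash
python3 -c "
from h import *
s=tool();print(s['joint_positions'].round(2))
for n in('scene','wrist'):
  d=arm.get_image(n);save(d,n+'1.png')
"
```

```text
t 2.225 TCP stand [ 0.0337 -0.0305  0.317 ] toolx in stand [-0.008 -1.    -0.018] z [-0.015  0.018 -1.   ] F [ 0.37 -1.02 -0.23] gap 0.0001403132870484184
[ 0.46  0.21 -0.4   1.46  0.07  1.51 -1.27]
```

View pics/scene1.png

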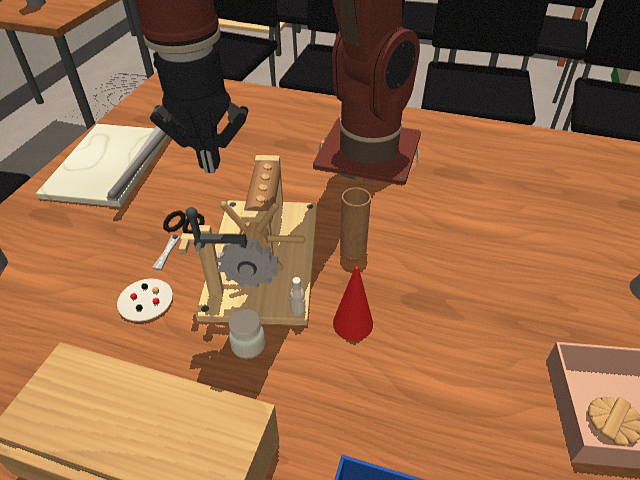

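The tip is at (208,165), as expected. The knuckles stick out along the jaw axis, so I'll turn the gripper 90° to keep them clear of the rising pawl arm.

arm_command --rows "0 0 0 10.5;0 0 0 10.5;0 0 0 10.5;0 0 0 10.5;0 0 0 10.5;0 0 0 10.5;0 0 0 10.5;0 0 0 10.5"

```text
time_s: 3.32
tool_pos: [0.5661, -0.1247, 0.3152]
tool_rot: [0.626, -3.057, -0.024]
wrist_force: [0.2, -0.4, -0.3]
finger_gap: 0.0001
```

```bash
python3 -c "
from h import *
s=tool();print(s['joint_positions'].round(2))
d=arm.get_image('wrist');save(d,'wrist1.png')"
```

```text
t 3.325 TCP stand [ 0.0254 -0.0424  0.3152] toolx in stand [-0.988 -0.151  0.018] z [-0.02   0.016 -1.   ] F [ 0.17 -0.37 -0.33] gap 0.000130681808929686
[ 0.18  0.18 -0.04  1.48  0.    1.5  -2.6 ]
```

View pics/wrist1.png

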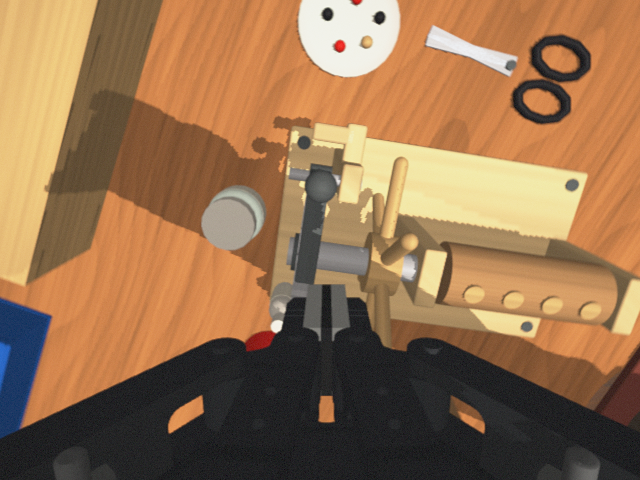

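The wrist view shows the knob at (320,187), the pawl arm running down to (305,280) and the spokes near (395,200). Joint 7 is close to its limit, so I'll turn the other way.

arm_command --rows "0 0 0 -10.7;0 0 0 -10.7;0 0 0 -10.7;0 0 0 -10.7;0 0 0 -10.7;0 0 0 -10.7;0 0 0 -10.7;0 0 0 -10.7"

```text
time_s: 4.38
tool_pos: [0.5628, -0.1319, 0.3163]
tool_rot: [2.553, -1.815, -0.035]
wrist_force: [-1.0, 0.1, -0.3]
finger_gap: -0.0001
```

arm_command --rows "0 0 0 -10.7;0 0 0 -10.7;0 0 0 -10.7;0 0 0 -10.7;0 0 0 -10.7;0 0 0 -10.7;0 0 0 -10.7;0 0 0 -10.7"

```text
time_s: 5.38
tool_pos: [0.559, -0.14, 0.3177]
tool_rot: [-3.108, -0.413, 0.032]
wrist_force: [0.1, -0.2, 0.3]
finger_gap: 0.0001
```

```bash
python3 -c "
from h import *
s=tool();print(s['joint_positions'].round(2))"
```

```text
t 5.375 TCP stand [ 0.0146 -0.0554  0.3177] toolx in stand [ 1.     0.012 -0.02 ] z [-0.02   0.008 -1.   ] F [ 0.12 -0.23  0.29] gap 5.697105627596502e-05
[ 0.41  0.18 -0.29  1.48  0.05  1.5   0.39]
```

arm_command --rows "0.019 -0.022 0 0;0 0 0 0;0 0 0.05 0;0 0 0.05 0;0 0 0 0"

```text
time_s: 6.0
tool_pos: [0.5682, -0.1193, 0.2172]
tool_rot: [-3.111, -0.417, 0.028]
wrist_force: [-0.2, 0.7, 1.9]
finger_gap: 0.0002
```

```bash
python3 -c "
from h import *
s=tool()"
```

```text
t 6.0 TCP stand [ 0.0287 -0.0376  0.2172] toolx in stand [ 1.     0.014 -0.017] z [-0.017  0.005 -1.   ] F [-0.21  0.7   1.94] gap 0.00021701335597850826
```

arm_command --rows "0.004 0.012 0 0;0 0.014 0 0;0 0.014 0 0;0 0.014 0 0;0 0.014 0.006 0;0 0.014 0.008 0;0 0.012 0.008 0;0 0 0 0"

```text
time_s: 7.0
tool_pos: [0.6006, -0.2191, 0.1995]
tool_rot: [3.113, 0.412, -0.017]
wrist_force: [0.2, -0.2, -0.2]
finger_gap: 0.0004
```

```bash
python3 -c "
from h import *
s=tool()
d=arm.get_image('scene');save(d,'scene2.png');pawl('s',d)
cv2.imwrite('pics/c2.png',cv2.resize(d['image'][120:340,120:380,::-1],None,fx=2.5,fy=2.5))"
```

```text
t 7.0 TCP stand [ 0.0352 -0.1424  0.1995] toolx in stand [ 1.     0.011 -0.011] z [-0.011  0.    -1.   ] F [ 0.2  -0.2  -0.21] gap 0.00040578758818563524
s pawl n 1154 min [ 0.02 -0.15  0.16] max [0.045 0.02  0.27 ] topmost [ 0.03  -0.129  0.27 ]
```

View pics/c2.png

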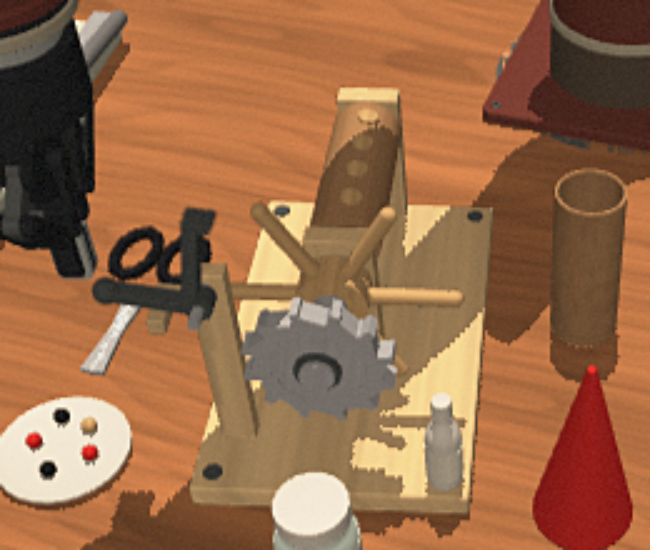

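The pawl is open: its lever is level towards (100,290) in the crop and its arm stands upright at (195,260). The finger is clear. Next I'll go over the top to the +y side of the spoke.

arm_command --rows "0 0 -0.045 0;0 0 -0.045 0;-0.02 -0.05 0 0;-0.02 -0.055 0 0;-0.02 -0.055 0 0;-0.007 -0.055 0 0;0 0 0 0"

```text
time_s: 7.92
tool_pos: [0.4772, -0.0171, 0.2957]
tool_rot: [3.112, 0.426, -0.009]
wrist_force: [0.4, 0.1, -0.9]
finger_gap: -0.0002
```

```bash
python3 -c "
from h import *
s=tool()
for n in('top','scene'):
  d=arm.get_image(n);wheel(n,d);pawl(n,d)"
```

```text
t 7.925 TCP stand [-0.0339  0.0841  0.2957] toolx in stand [ 1.     0.02  -0.006] z [-0.006 -0.    -1.   ] F [ 0.35  0.06 -0.95] gap -0.00019296623711049872
top n 0 phase mod60 of angle from vertical to +y nan coh nan wheel cand [np.float64(nan), np.float64(nan), np.float64(nan)]
[0 0 0 0 0 0 0 0 0 0 0 0 0 0 0 0 0 0 0 0 0 0 0 0 0 0]
top pawl n 99 min [ 0.025 -0.135  0.168] max [ 0.039 -0.08   0.249] topmost [ 0.027 -0.08   0.249]
scene n 866 phase mod60 of angle from vertical to +y -0.5160490995646781 coh 0.8501554872887676 wheel cand [np.float64(1.9132466507612758), np.float64(0.8660490995646781), np.float64(-0.1811484516319195)]
[  0   0   0   0   6 136  21   0   0   2 206  37   0   0  13 194  10   0
   0  20 207   9   0   0   0   5]
scene pawl n 897 min [ 0.023 -0.138  0.16 ] max [0.043 0.02  0.25 ] topmost [ 0.034 -0.073  0.25 ]h.py:22: RuntimeWarning: Mean of empty slice.
  h=np.exp(6j*a).mean();ph=np.angle(h)/6
  ret = ret.dtype.type(ret / rcount)
```

arm_command --rows "0.002 0 0.055 0;0 0 0.055 0;0 0 0 0;0 0.014 0 0;0 0.014 0 0;0 0.014 0 0;0 0.01 0 0;0 0 0 0"

```text
time_s: 9.02
tool_pos: [0.4996, -0.0799, 0.1907]
tool_rot: [3.112, 0.406, 0.005]
wrist_force: [-0.6, 1.0, 0.5]
finger_gap: -0.0001
```

```bash
python3 -c "
from h import *
s=tool()
for n in('scene',):
  d=arm.get_image(n);wheel(n,d);pawl(n,d);save(d,'scene3.png')
cv2.imwrite('pics/c3.png',cv2.resize(d['image'][120:340,120:380,::-1],None,fx=2.5,fy=2.5))"
```

```text
t 9.025 TCP stand [-0.0279  0.0176  0.1907] toolx in stand [1.    0.007 0.003] z [ 0.003 -0.004 -1.   ] F [-0.65  0.99  0.48] gap -0.00013694688189027496
scene n 931 phase mod60 of angle from vertical to +y -0.013054912716784814 coh 0.8490952311262694 wheel cand [np.float64(1.4102524639133824), np.float64(0.3630549127167848), np.float64(-0.6841426384798128)]
[  0   0  24  17   0   0   0  88 165   1   0   0  86  99   6   0   1 158
  76   0   0   0  95 115   0   0]
scene pawl n 1076 min [ 0.02  -0.138  0.16 ] max [0.045 0.02  0.269] topmost [0.025 0.006 0.269]
```

View pics/c3.png

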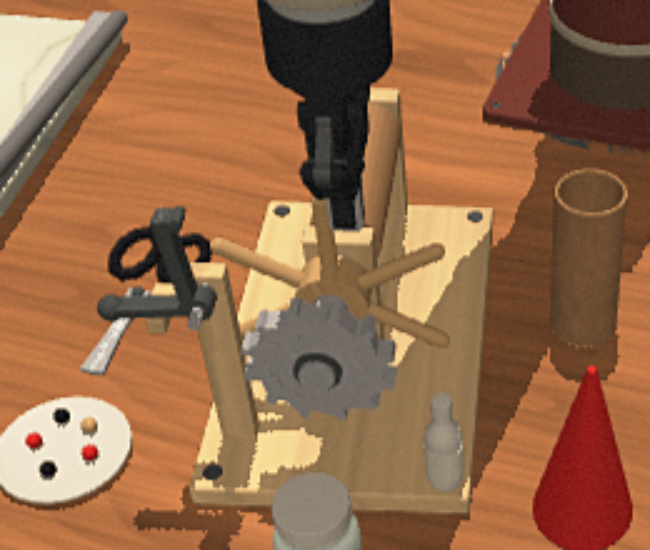

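The wheel now reads about 0.36, up from -0.18, which is one notch back. The pawl is still open. I'll back off, then go over to the -y side of the upright arm.

arm_command --rows "0 -0.014 0 0;0 0 -0.05 0;0 0 -0.055 0;0 0.03 0 0;0.02 0.05 0 0;0.02 0.055 0 0;0.02 0.04 0 0;0 0 0 0"

```text
time_s: 10.07
tool_pos: [0.6015, -0.2118, 0.2999]
tool_rot: [3.107, 0.424, 0.006]
wrist_force: [-0.1, 0.6, -0.2]
finger_gap: -0.0001
```

```bash
python3 -c "
from h import *
s=tool()
for n in('scene',):
  d=arm.get_image(n);wheel(n,d);pawl(n,d)"
```

```text
t 10.075 TCP stand [ 0.0379 -0.1355  0.2999] toolx in stand [1.    0.019 0.003] z [ 0.003 -0.006 -1.   ] F [-0.1   0.59 -0.2 ] gap -0.00014055366909061713
scene n 963 phase mod60 of angle from vertical to +y -0.011664053613295004 coh 0.8585766858316922 wheel cand [np.float64(1.4088616048098925), np.float64(0.36166405361329496), np.float64(-0.6855334975833027)]
[  0   0  28  13   0   0   0  86 168   1   0   0  94 126   0   0   1 153
  83   0   0   0  91 119   0   0]
scene pawl n 1027 min [ 0.024 -0.139  0.16 ] max [0.044 0.019 0.251] topmost [ 0.037 -0.073  0.251]
```

arm_command --rows "-0.003 0 0.034 0;0 0 0.034 0;0 0 0 0;0 -0.014 0 0;0 -0.014 0 0;0 -0.014 0 0;0 -0.014 0 0;0 -0.014 0 0"

```text
time_s: 11.12
tool_pos: [0.5792, -0.131, 0.2379]
tool_rot: [3.104, 0.439, 0.021]
wrist_force: [0.1, 0.7, 0.0]
finger_gap: -0.0003
```

```bash
python3 -c "
from h import *
s=tool()"
```

```text
t 11.125 TCP stand [ 0.0364 -0.0517  0.2379] toolx in stand [1.    0.029 0.012] z [ 0.012 -0.008 -1.   ] F [0.12 0.65 0.03] gap -0.0003087560131960365
```

arm_command --rows "0 -0.012 0 0;0 -0.006 0 0;0 0 0 0;0 0 -0.04 0;0 0 -0.04 0;0 0 0 0"

```text
time_s: 11.88
tool_pos: [0.5723, -0.1127, 0.3192]
tool_rot: [3.104, 0.438, 0.018]
wrist_force: [0.4, -0.2, 0.2]
finger_gap: 0.0004
```

```bash
python3 -c "
from h import *
s=tool()
for n in('scene',):
  d=arm.get_image(n);wheel(n,d);pawl(n,d)
cv2.imwrite('pics/c4.png',cv2.resize(d['image'][120:340,120:380,::-1],None,fx=2.5,fy=2.5))"
```

```text
t 11.875 TCP stand [ 0.0343 -0.0322  0.3192] toolx in stand [1.    0.028 0.011] z [ 0.011 -0.008 -1.   ] F [ 0.36 -0.16  0.22] gap 0.000379422980772161
scene n 951 phase mod60 of angle from vertical to +y -0.0149634508221936 coh 0.860891468400698 wheel cand [np.float64(1.4121610020187911), np.float64(0.36496345082219356), np.float64(-0.6822341003744041)]
[  0   0  25   6   0   0   0  87 167   0   0   0  92 127   0   0   1 164
  73   0   0   0 107 102   0   0]
scene pawl n 1053 min [ 0.02  -0.096  0.16 ] max [0.044 0.02  0.244] topmost [ 0.031 -0.074  0.244]
```

View pics/c4.png

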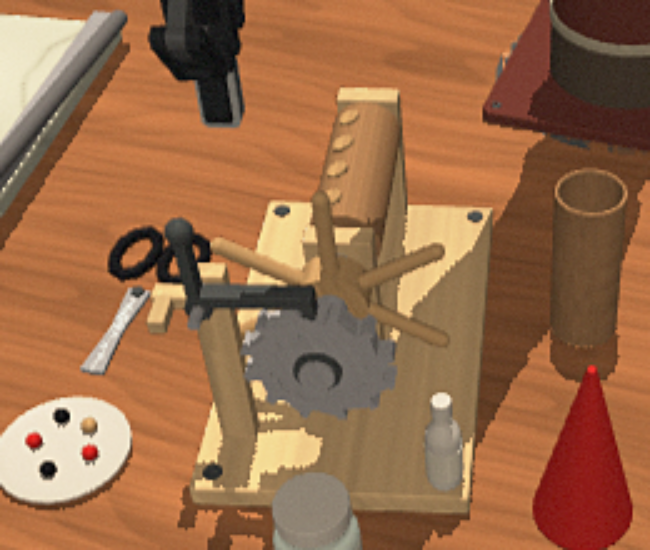

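The pawl lies down on the wheel with the lever upright, knob at (180,232) and nose at (310,300). The finger is well clear. I'll run one check that the stand didn't move, then hand in.

```bash
python3 -c "
from h import *
d=arm.get_image('scene');c=cloud(d)
s=(d['z_map']>0)&(c[...,0]>.25)&(c[...,0]<.8)&(c[...,1]>-.4)&(c[...,1]<.15)
m=(s&(abs(c[...,2]-.02)<.007)).astype(np.uint8)
k,lab,q,_=cv2.connectedComponentsWithStats(m)
m=cv2.morphologyEx((lab==1+q[1:,4].argmax()).astype(np.uint8),cv2.MORPH_OPEN,np.ones((3,3)))>0
r=cv2.minAreaRect((c[m][:,:2]*1000).astype(np.float32));print(r,cv2.boxPoints(r).round().tolist())
k=s&(c[...,2]>.226)&(c[...,2]<.26)&(np.hypot(c[...,0]-.58,c[...,1]+.152)<.03); print('knob',c[k].mean(0))
print(arm.finish_job())"
```

```text
((439.03173828125, -113.62689208984375), (323.5776062011719, 199.89486694335938), 14.57111644744873) [[257.0, -58.0], [308.0, -251.0], [621.0, -170.0], [570.0, 24.0]]
knob [ 0.58445554 -0.15209916  0.23732941]
the job is handed in; nothing more can be done
None
```

The job is done and handed in, at about 12 s on the robot's clock against the 48 s limit. With the shut fingertips I flipped the pawl open by its lever and pushed a spoke to turn the wheel back. Then I tipped the pawl down again.

- **Wheel:** it reads about 0.36 rad, from about -0.18 at the start, so it turned roughly 0.54 against one notch of 0.524. That is inside the target notch (0.02 to 0.524) but short of its deepest point. It did not move when the pawl dropped.
- **Pawl:** it lies down in the notch. The knob is within 1 mm of its position before the job.
- **Stand:** its corners match the first measurement within about 1 mm.
- **Forces:** the wrist force stayed at about 2 N or less in every reading, and the fingers were well clear at the end.
- **Other objects:** they look unmoved in the last picture, but I did not measure them separately.

One top-camera reading of the wheel came back empty because the arm blocked the view, so the wheel angles after the start come from the scene camera alone. No other check failed or disagreed.

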